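Lock the board tray with the index plunger

ROBOT

A 6-joint arm with a two-finger parallel gripper is mounted at the origin on the work surface. World frame = base frame: x ahead of the robot, y to its left, z up, the work surface at z = 0. Lengths are in mm, angles in rad, forces in N, time in s.
With the tool pointing down it reaches from about 400 to 825 mm from the base axis. Payload 7 kg.
Tool frame: the origin (TCP) lies at the very end of the fingers, on their centre line; the grasp point (between the pads) lies 19 mm behind it; z points along the fingers, y is the line along which they close (so a half turn about z gives the same grasp; the last joint's range is limited). The gripper opens to 88 mm and grips with 3 to 60 N. Pads are 19 mm wide; open, the fingers measure 130 mm over their backs; the gripper's body (78 mm by 193 mm) begins 47 mm behind the grasp point.
Start: joints at [1.468, 0.359, 0.012, 0, -1.224, -0.288], TCP at [257.133, 624.082, 226.561] pointing down, gripper open.
Joint ranges: [-3.07, 3.07], [-1.43, 2.12], [-1.02, 1.25], [-3.03, 1.67], [-3.05, -0], [-3.03, 3.03]. Speed limits (rad/s): [2.39, 2.39, 3.01, 3.14, 3.14, 3.14].

INTERFACE

Orientations are given as a unit quaternion [x, y, z, w].
In Python, from plant import bot gives the robot as it stands. Calls block until the motion is done:
- bot.move_ptp(position, orientation): joint-space move of the TCP to a pose.
- bot.line_to(position, velocity=150, ori=None): straight line of the TCP; ori=None keeps the orientation; velocity is the mean speed in mm/s.
- bot.move_joints(angles): joint-space move.
- bot.move_gripper(opening, force=None): finger opening in mm; force is the grip in N (None keeps the last); returns when the fingers have stopped.
- bot.pause(seconds).
- bot.solve_ik(position, orientation): joint angles nearest the present ones, or None.
- bot.read_state(): the state.
- bot.camera(name): name is "scene" or "top" or "wrist"; returns the picture (400x640x3 uint8, red, green, blue); there is no depth.
- bot.get_calibration(name): a dict with "fx", "fy", "cx", "cy" (pixels), "view" (4x4, takes a point from world to camera coordinates); the wrist camera has in their place "T_tool_cam" (4x4, takes a point from camera to tool coordinates, whose origin is the TCP and whose axes are the flange's). Camera axes: x right, y up, looking along -z (the intrinsics and any distortion apply to the point x, -y, -z); pixel columns grow to the right and rows downward; lengths in mm; the calibration is good to about 2 mm. A picture is of the moment at which its call begins: read the wrist's pose just before it. get_calibration takes no time and is no camera call.
A pose or a line that the arm cannot do raises bot.Unreachable and nothing moves.
- bot.close_job(): hands the job in; it is judged then, once.
The state is a dict: "t": time; "joint_pos": joint angles; "qvel": joint speeds; "tau": joint torques, N m; "tcp_pos": TCP position; "eef_rot": TCP orientation; "contact_force": force on the tool from outside, world axes, zero at the start; "moment": the same for the moment, N m; "width": finger opening in mm; "finger_force": force on a finger pad.
Only numpy, scipy, OpenCV 4.12 (cv2) and the standard library are available. Lean on these libraries where they do the work, as an engineer would, in place of code of your own. Each camera call takes 0.05 s, during which the arm holds its last target. There are 200 camera calls.

TASK

The circuit board tray on the soldering fixture is not locked yet: its spring plunger, the T-shaped knob with the straight bar grip, is still parked in its shallow notch. Pull the bar straight up against its spring, turn it a sixth of a turn (60 degrees) clockwise as seen from above, and let it snap fully down into the deep notch. Leave the round knob at the other end of the fixture as it is.

Things in the scene. Friction and masses are not known exactly. Their poses are not given: they have to be found in the camera images.
- plunger_grip (a point): Centre of the plunger's level bar grip (black, 56 long, 14 wide, 20 tall; starts 80 above the bench). x along the bar, y across, z up; it turns about the vertical through this point. Its stem (hub 18 across) stands in a notched steel collar (54 across, rim 34 below this point; 24 free under the bar) at one end, either one, of a fixture plate; the round clamp knob is 270 mm away at the other end. All mm.
- plunger_lift (a joint): Plunger height in m: 0 parked in the shallow notch (start); above 0.005 its cross pin is clear of all notches and it can turn; 0.020 is the upper stop; -0.010 is fully down in the deep notch (locked). A spring pulls it down with about 7.5 N at 0 and 10.5 N at the top. A pull of 10 to 14 mm is right.
- plunger_turn (a joint): Plunger turn in rad, growing clockwise seen from above: within 0.07 of 0 in the shallow notch at the start, 1.05 in the middle of the deep notch, which takes the pin from about 0.84 on; hard stop at 1.26. It turns easily once lifted; between the notches the pin rests on the rim and does not drop.
- clamp_knob (a joint): Turn in rad (0 at the start) of the round black clamp screw knob, 44 mm across and 20 mm tall, at a similar height at the fixture's other end. It is to be left alone.

How it is judged (in metres and radians):
On the way, in this order (a step that is already met when the one before it is completed fails the run):
1. the plunger is pulled up clear of its shallow notch, not yet turned to the deep one (value of joint plunger_lift above 0.005 m and value of joint plunger_turn below 0.7 rad), for 0.05 s.
2. the plunger is turned over the deep notch and has snapped down into it (value of joint plunger_lift below -0.007 m and value of joint plunger_turn above 0.75 rad), for 0.2 s.
At the end, for the whole second after the job is handed in: The plunger sits down in its deep notch (within 3 mm of fully down, turned more than 0.75 rad clockwise from its parked place) and is released (all of step 2); the robot touches nothing.
It fails at once if the round clamp knob is turned (by more than 0.3 rad) (value of joint clamp_knob above 0.3 rad or value of joint clamp_knob below -0.3 rad).
It also fails if it takes over 32 s, if anything falls off the work surface, if the arm or the gripper's body presses on something with over 40 N, if the wrist force passes 120 N, or if a joint passes its speed limit or range.

## Working session

There is one attempt and no reset: what is moved stays moved. The work goes in short steps, each a Python script; the robot and the scene stay as the last script left them, time stands still between calls to the robot, and variables do not carry over. Pictures are saved under pics/ and viewed, at most 10 in all, crops included, and the job is handed in when it is done.

```bash
mkdir -p pics; ls; python3 - <<'E'
from plant import bot
import cv2, numpy as np, json
for n in ("scene","top"):
    cv2.imwrite(f"pics/{n}0.png", bot.camera(n)[:,:,::-1])
for n in ("scene","top","wrist"):
    print(n,{k:np.round(v,4).tolist() for k,v in bot.get_calibration(n).items()})
s=bot.read_state();print(s["t"],s["eef_rot"],s["tcp_pos"],s["width"])
E
```

```text
pics
scene {'fx': 373.5438, 'fy': 373.5438, 'cx': 318.7508, 'cy': 194.4217, 'view': [[0.1631, 0.9866, 0.0061, -131.4076], [-0.8204, 0.1322, 0.5563, 422.8417], [0.548, -0.0958, 0.831, -1016.877], [0.0, 0.0, 0.0, 1.0]]}
top {'fx': 377.0074, 'fy': 377.0074, 'cx': 323.1929, 'cy': 206.4294, 'view': [[-0.0033, -0.9984, -0.0564, 50.3676], [0.9983, -0.0066, 0.0572, -560.344], [-0.0575, -0.0561, 0.9968, -696.9318], [0.0, 0.0, 0.0, 1.0]]}
wrist {'fx': 344.7273, 'fy': 344.7273, 'cx': 321.2068, 'cy': 203.934, 'T_tool_cam': [[0.0004, 0.9568, 0.2906, 78.5134], [1.0, -0.0003, -0.0004, -0.472], [-0.0003, 0.2906, -0.9568, -158.1278], [0.0, 0.0, 0.0, 1.0]]}
0.1 [ 9.80957639e-01 -1.94220293e-01 -8.10118949e-05  7.62561793e-04] [256.98430581 623.69474932 225.69655813] 87.67250888050613
```

View pics/scene0.png

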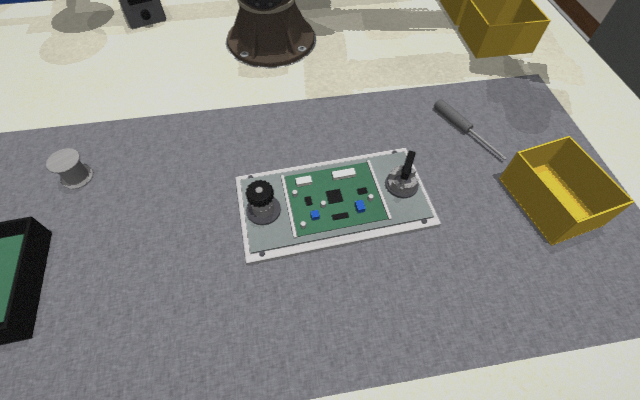

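View pics/top0.png

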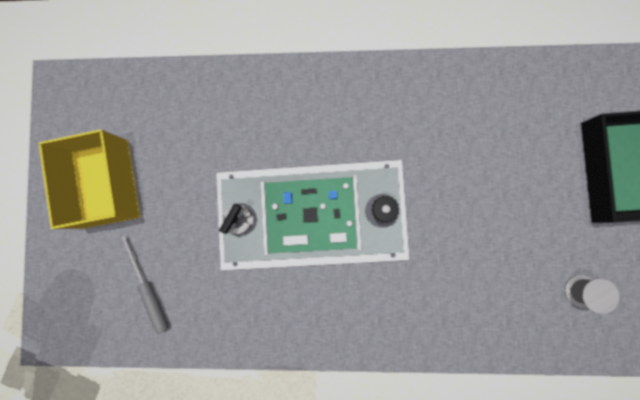

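The scene view shows the T-bar at about (408,165) and the round knob at (260,195). In the top view the bar is at about (233,218) and the knob at (385,210). Next I triangulate the bar.

```bash
cat > h.py <<'E'
import numpy as np, cv2
from plant import bot
from scipy.spatial.transform import Rotation as R
def ray(n,px,st=None):
    c=bot.get_calibration(n)
    d=np.array([(px[0]-c["cx"])/c["fx"],-(px[1]-c["cy"])/c["fy"],-1])
    if n=="wrist":
        T=np.eye(4);T[:3,:3]=R.from_quat(st["eef_rot"]).as_matrix();T[:3,3]=st["tcp_pos"];T=T@np.array(c["T_tool_cam"])
    else: T=np.linalg.inv(np.array(c["view"]))
    d=T[:3,:3]@d
    return T[:3,3],d/np.linalg.norm(d)
def onplane(r,z): o,d=r; return o+d*(z-o[2])/d[2]
def tri(rs):
    P=[np.eye(3)-np.outer(d,d) for o,d in rs]
    x=np.linalg.solve(sum(P),sum(p@o for p,(o,d) in zip(P,rs)))
    return x,[np.linalg.norm(p@(x-o)) for p,(o,d) in zip(P,rs)]
def blob(img,box,thr=40):
    "largest dark blob in box x0,y0,x1,y1 -> centre, long direction, minAreaRect"
    x0,y0,x1,y1=box
    m=(img[y0:y1,x0:x1].max(2)<thr).astype(np.uint8)
    cs,_=cv2.findContours(m,cv2.RETR_EXTERNAL,cv2.CHAIN_APPROX_NONE)
    c=max(cs,key=cv2.contourArea)+np.array([x0,y0])
    r=cv2.minAreaRect(c); b=cv2.boxPoints(r)
    e=b[1]-b[0] if np.linalg.norm(b[1]-b[0])>np.linalg.norm(b[2]-b[1]) else b[2]-b[1]
    return np.array(r[0]),e,r,cv2.contourArea(c)
E
python3 - <<'E'
from h import *
a=cv2.imread("pics/scene0.png");b=cv2.imread("pics/top0.png")
s,se,sr,sa=blob(a,(390,140,430,182));t,te,tr,ta=blob(b,(215,195,262,240))
print(sr,sa,tr,ta)
print(tri([ray("scene",s),ray("top",t)]))
p=onplane(ray("top",t+te/2),90)-onplane(ray("top",t-te/2),90)
print("bar",p,np.degrees(np.arctan2(p[1],p[0])))
s,_,r1,_=blob(a,(240,170,280,210));t,_,r2,_=blob(b,(362,188,405,230))
print("knob",r1,r2,tri([ray("scene",s),ray("top",t)]))
E
```

```text
((407.3311462402344, 164.84262084960938), (8.474454879760742, 28.629915237426758), 13.240520477294922) 171.5 ((234.06155395507812, 219.89231872558594), (4.465250492095947, 27.28763771057129), 29.744882583618164) 46.0
(array([535.06272123, 204.48906177,  76.29840192]), [np.float64(3.080900743719151), np.float64(3.0809007437192446)])
bar [ 40.66421212 -23.2352752    0.        ] -29.74337571731166Traceback (most recent call last):
  File "<stdin>", line 8, in <module>
  File "h.py", line 22, in blob
    c=max(cs,key=cv2.contourArea)+np.array([x0,y0])
      ~~~^^^^^^^^^^^^^^^^^^^^^^^^
ValueError: max() iterable argument is empty
```

```bash
cat >> h.py <<'E'
def quat(a): return (R.from_euler("z",a,degrees=True)*R.from_euler("x",180,degrees=True)).as_quat()
E
python3 - <<'E'
from h import *
for a in (-30,-90,150,90):
    for z in (70,180): print(a,z,np.round(bot.solve_ik([535,204,z],quat(a)),2))
bot.move_ptp([535,204,190],quat(-30))
for i,p in enumerate([None,[535+35,204-40,190]]):
    if p: bot.line_to(p,200)
    s=bot.read_state(); im=bot.camera("wrist"); cv2.imwrite(f"pics/w{i}.png",im[:,:,::-1])
    np.savez(f"w{i}.npz",eef_rot=s["eef_rot"],tcp_pos=s["tcp_pos"])
a,b=[cv2.imread(f"pics/w{i}.png") for i in (0,1)]
cv2.imwrite("pics/ww.png",cv2.resize(np.vstack([a,b]),(480,600)))
print(bot.read_state()["t"])
E
```

```text
-30 70 [ 0.71  0.34 -0.41  0.   -0.82  0.34]
-30 180 [ 0.71  0.23 -0.28  0.   -1.06  0.34]
-90 70 [ 0.71  0.34 -0.41  0.   -0.82 -0.71]
-90 180 [ 0.71  0.23 -0.28  0.   -1.06 -0.71]
150 70 [ 0.71  0.34 -0.41 -0.   -0.82 -2.8 ]
150 180 [ 0.71  0.23 -0.28  0.   -1.06 -2.8 ]
90 70 [ 0.71  0.34 -0.41  0.   -0.82  2.44]
90 180 [ 0.71  0.23 -0.28  0.   -1.06  2.44]
2.45
```

View pics/ww.png

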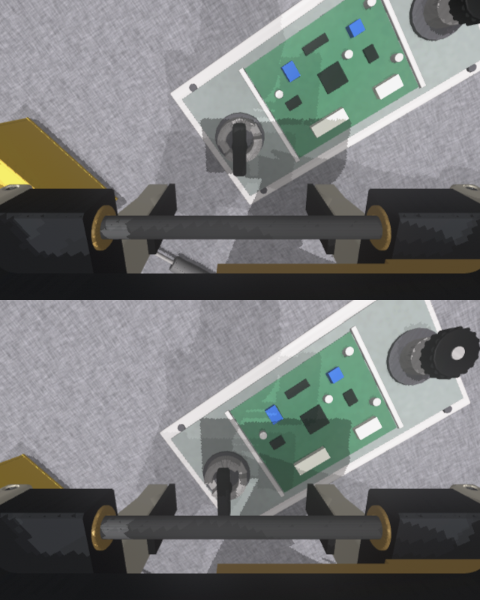

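The upper view (TCP above the estimate) shows the bar aligned with the image column at full-resolution (318,163)–(318,235). In the second view the gripper cuts it off, so I retake that view shifted the other way.

```bash
python3 - <<'E'
from h import *
bot.line_to([535-35-25,204+20-43,190],250)
s=bot.read_state(); im=bot.camera("wrist"); cv2.imwrite("pics/w2.png",im[:,:,::-1])
np.savez("w2.npz",eef_rot=s["eef_rot"],tcp_pos=s["tcp_pos"])
a,b=[cv2.imread(f"pics/w{i}.png") for i in (0,2)]
cv2.imwrite("pics/ww2.png",np.hstack([cv2.resize(a[110:260,240:400],None,fx=2.5,fy=2.5),cv2.resize(b,(560,350))[:,:].copy() if 0 else cv2.copyMakeBorder(cv2.resize(b[:,:],(400,250)),0,125,0,0,0)]))
E
```

```text
(no output)
```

View pics/ww2.png

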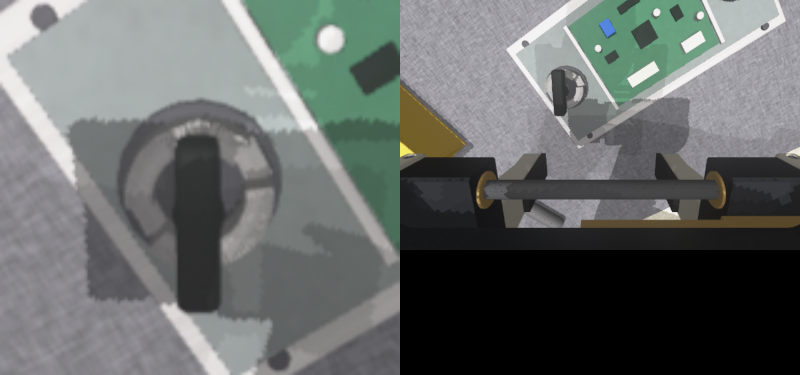

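The left crop shows the bar in w0 at columns 311–328, rows 164–235. In w2 it is at about columns 243–266, rows 112–184.

```bash
python3 - <<'E'
from h import *
bx={0:(295,150,345,250),2:(225,95,290,200)}
for thr in (48,58):
    rs=[];ends=[]
    for i in (0,2):
        im=cv2.imread(f"pics/w{i}.png");st=np.load(f"w{i}.npz")
        c,e,r,A=blob(im,bx[i],thr); e=e if e[1]>0 else -e
        print(i,np.round(c,1),np.round(e,1),np.round(r[1],1),A)
        rs.append(ray("wrist",c,st)); ends.append([ray("wrist",c+k*e/2,st) for k in (-1,1)])
    print(tri(rs)); E=[tri([ends[0][k],ends[1][k]]) for k in (0,1)];print(E)
    for j in (0,1):
        p=[onplane(q,85) for q in ends[j]];d=p[0]-p[1];print("mid",(p[0]+p[1])/2,"len",np.linalg.norm(d),"ang",np.degrees(np.arctan2(d[1],d[0])))
E
```

```text
0 [318.5 210. ] [ 0. 46.] [46. 19.] 560.5Traceback (most recent call last):
  File "<stdin>", line 7, in <module>
  File "h.py", line 22, in blob
    c=max(cs,key=cv2.contourArea)+np.array([x0,y0])
      ~~~^^^^^^^^^^^^^^^^^^^^^^^^
ValueError: max() iterable argument is empty
```

```bash
python3 - <<'E'
from h import *
for i,x,y,cols in ((0,318,(155,245),(300,340)),(2,254,(100,195),(230,285))):
    im=cv2.imread(f"pics/w{i}.png").max(2)
    print(i,"col",x,im[y[0]:y[1]:3,x].tolist())
    for rr in (y[0]+15,y[1]-20): print("row",rr,im[rr,cols[0]:cols[1]:2].tolist())
E
```

```text
0 col 318 [109, 151, 124, 64, 52, 60, 57, 52, 52, 51, 51, 50, 48, 49, 48, 47, 46, 46, 46, 46, 45, 46, 46, 45, 45, 45, 46, 153, 158, 220]
row 170 [119, 125, 126, 128, 115, 60, 59, 61, 60, 60, 60, 59, 58, 54, 111, 128, 129, 133, 155, 157]
row 225 [134, 132, 132, 133, 98, 87, 45, 46, 45, 46, 46, 45, 46, 47, 77, 98, 100, 109, 110, 111]
2 col 254 [172, 172, 150, 120, 63, 74, 77, 76, 74, 74, 73, 72, 71, 71, 69, 69, 67, 67, 66, 66, 64, 64, 64, 55, 54, 54, 54, 53, 51, 214, 212, 207]
row 115 [175, 174, 174, 175, 175, 167, 71, 70, 71, 72, 72, 74, 74, 73, 64, 60, 59, 114, 116, 128, 120, 116, 109, 100, 91, 88, 96, 106]
row 175 [156, 145, 144, 134, 147, 194, 225, 230, 76, 55, 54, 54, 54, 54, 53, 52, 52, 50, 80, 123, 107, 110, 111, 111, 111, 110, 111, 112]
```

```bash
python3 - <<'E'
from h import *
s0,s2=np.load("w0.npz"),np.load("w2.npz")
print(tri([ray("wrist",(319.7,235),s0),ray("wrist",(253.7,185.3),s2)]))  # far end, top edge
for z in (86,90):
  for s,n,f in ((s0,(319,168.5),(319.7,235)),(s2,(249.7,116),(253.7,185.3))):
    a,b=onplane(ray("wrist",n,s),z),onplane(ray("wrist",f,s),z);d=a-b
    print(z,(a+b)/2,np.linalg.norm(d),np.degrees(np.arctan2(d[1],d[0])))
print(s0["tcp_pos"],s2["tcp_pos"])
E
```

```text
(array([513.92920145, 219.06534568,  92.58518815]), [np.float64(0.35514353500982304), np.float64(0.35514353500970725)])
86 [535.77828284 206.55324178  86.        ] 55.074983543983514 -29.42875911862486
86 [535.9169479  208.24639461  86.        ] 52.71827377197788 -29.867696796433535
90 [536.80640687 205.93604844  90.        ] 54.23473290148052 -29.42875911862488
90 [536.01623285 207.25538579  90.        ] 51.916242889908865 -29.86769679643353
[534.99483083 204.89560396 190.04940663] [474.38337055 181.94174023 190.7504547 ]
```

Top of the bar measures z≈91, which fits a centre at about 80. The bar centre is about (536.5, 206.5) with the bar at -29.7°. Next I go down and grip.

```bash
python3 - <<'E'
from h import *
def show(n):
    s=bot.read_state();print(n,round(s["t"],2),np.round(s["tcp_pos"],1),"F",np.round(s["contact_force"],1),"M",np.round(s["moment"],2),"w",round(s["width"],1),np.round(s["finger_force"],1))
q=quat(-29.7);c=[536.5,206.5]
bot.move_ptp([*c,130],q); bot.line_to([*c,62],80); show("down")
bot.move_gripper(30); show("near")
bot.move_gripper(10,25); show("closed")
im=bot.camera("wrist"); cv2.imwrite("pics/g.png",im[:,:,::-1])
E
```

```text
down 4.48 [536.9 206.7  62.5] F [-1.1 -0.2  0.3] M [ 0.05 -0.04 -0.02] w 87.7 0.0
near 5.56 [536.5 206.5  62. ] F [-0.3  0.7 -0.3] M [ 0.04  0.02 -0.03] w 30.4 0.0
closed 5.95 [536.4 206.4  62. ] F [-0.5  0.  -0.1] M [-0.2   0.02  0.01] w 16.5 25.0
```

View pics/g.png

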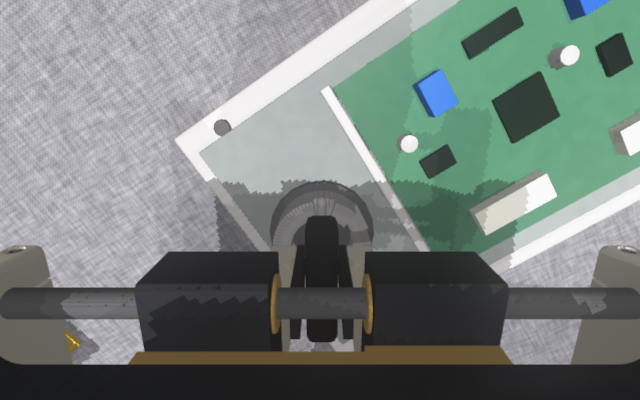

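The grip stopped at 16.5 mm, not 14. The finger ends are probably clamping the round hub under the bar, so I re-grip with the fingertips above the bar's underside.

```bash
cat >> h.py <<'E'
def show(n):
    s=bot.read_state();print(n,round(s["t"],2),np.round(s["tcp_pos"],1),"F",np.round(s["contact_force"],1),"M",np.round(s["moment"],2),"w",round(s["width"],1),np.round(s["finger_force"],1))
E
python3 - <<'E'
from h import *
bot.move_gripper(30); bot.line_to([536.5,206.5,73],60); show("up")
bot.move_gripper(8,45); bot.pause(.1); show("closed")
E
```

```text
up 6.84 [536.9 206.8  73.8] F [-0.8 -0.   0.2] M [-0.09 -0.04  0.02] w 29.8 0.0
closed 7.37 [536.4 206.4  72.8] F [-1.2 -0.3 -0.4] M [-0.1   0.07  0.06] w 14.0 45.0
```

Now the width is 14.0, so the pads hold the bar itself. Next is the lift.

```bash
python3 - <<'E'
from h import *
c=[536.5,206.5]
bot.line_to([*c,79],25); show("lift6")
bot.line_to([*c,85],25); bot.pause(.15); show("lift12")
s=bot.read_state(); im=bot.camera("wrist"); cv2.imwrite("pics/l.png",im[:,:,::-1])
E
```

```text
lift6 7.76 [536.3 206.4  78.6] F [ 2.6  1.1 -9.1] M [ 0.17 -0.91  0.06] w 14.0 45.0
lift12 8.3 [536.3 206.4  84.8] F [  2.1   0.6 -10.4] M [ 0.13 -0.65  0.04] w 13.7 45.0
```

View pics/l.png

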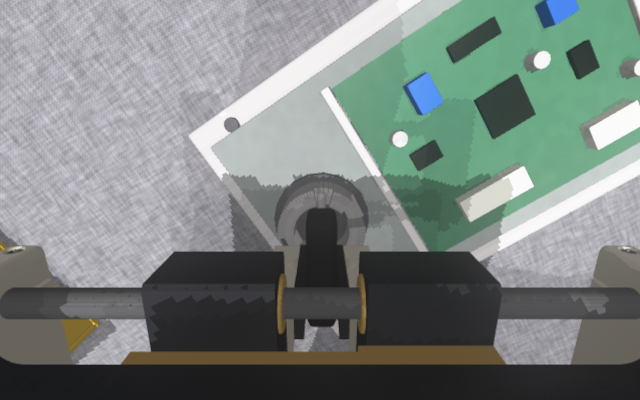

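The spring load of about 10 N agrees with a 12 mm pull, and the picture shows the bar still held (near end at (322,210)). Now I turn clockwise.

```bash
python3 - <<'E'
from h import *
c=[536.5,206.5]
for a in (15,30,45,61):
    s=bot.read_state(); bot.line_to([*c,85],10,ori=quat(-29.7-a)) if False else bot.move_ptp([*c,85],quat(-29.7-a)); show(a)
    if abs(bot.read_state()["moment"][2])>2.5: print("stop");break
print(np.degrees(R.from_quat(bot.read_state()["eef_rot"]).as_euler("zyx"))[0], bot.read_state()["joint_pos"][5])
E
```

```text
15 8.71 [536.4 206.5  84.9] F [ 1.2  0.9 -9.8] M [ 0.28 -0.6   0.02] w 13.2 45.0
30 9.07 [536.6 206.7  85. ] F [  1.4   1.7 -10. ] M [ 0.48 -0.73 -0.02] w 13.4 45.0
45 9.43 [536.7 206.7  85.1] F [  2.7   1.6 -10.9] M [ 0.57 -1.   -0.01] w 13.5 45.0
61 9.8 [536.8 206.7  85.2] F [  3.7   1.4 -10. ] M [ 0.68 -1.48 -0.04] w 13.6 45.0
90.24168493099342 -0.7119217128549047
```

```bash
python3 - <<'E'
from h import *
c=[536.5,206.5]
bot.line_to([*c,75],40); show("75")
bot.line_to([*c,70],40); show("70")
if bot.read_state()["contact_force"][2]<0:
    bot.move_gripper(40); bot.pause(.2); show("open")
    bot.line_to([*c,120],100); bot.line_to([*c,190],200); show("up")
    s=bot.read_state(); im=bot.camera("wrist"); cv2.imwrite("pics/e.png",im[:,:,::-1])
    np.savez("e.npz",eef_rot=s["eef_rot"],tcp_pos=s["tcp_pos"])
E
[ -f pics/e.png ] || cp pics/l.png pics/e.png
```

```text
75 10.2 [536.9 206.7  74.8] F [ 4.3  1.4 -8.4] M [ 0.75 -1.6   0.05] w 13.4 45.0
70 10.47 [536.8 206.7  69.8] F [ 4.1  1.8 -8.5] M [ 0.75 -1.7   0.04] w 13.7 45.0
open 11.36 [536.5 206.5  70. ] F [ 0.   1.3 -0.1] M [ 0.13  0.   -0.02] w 40.1 0.0
up 12.51 [536.3 206.5 189.8] F [-0.1  0.1  0. ] M [ 0.06 -0.03 -0.02] w 40.1 0.0
```

View pics/e.png

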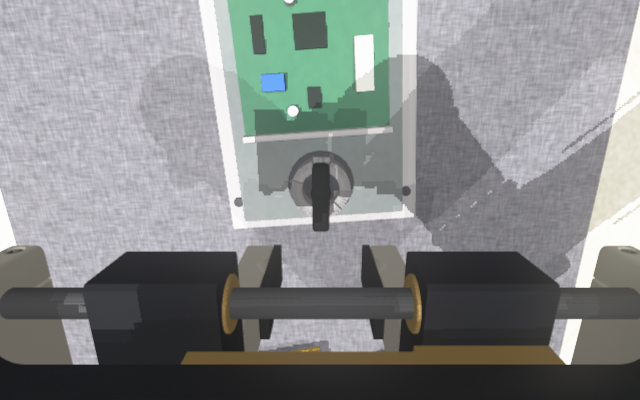

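The final view shows the bar turned 60°, at column 320, rows 163–230. It looks shorter than before (67 px against 71 px), so it is lower. The spring was still pulling down when I passed 3 mm below the parked height, so the pin is in the deep notch.

```bash
python3 -c "
from plant import bot
print(bot.close_job())"
```

```text
the job is handed in; nothing more can be done
None
```

I lifted the plunger about 12 mm, turned it about 61° clockwise and released it into the deep notch; the job is handed in at about 12.5 s, the round knob was never approached, and the hand-in returned no verdict.

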